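Send the egg carriage past its spring catch to the candling torch

TASK

On the egg-candling slide, press the red spring tread down with the fingertips and, keeping it held down, push the carriage's blue-faced arm along past the catch until the carriage is fully home by the torch; then let go, so that the catch springs up behind the arm and locks it. The egg rides along in its cup: do not touch it or pick it up, and leave the other things on the desk where they are.

Things in the scene. Friction and masses are not known exactly. Their poses are not given: they have to be found in the camera images.
- station: Base of the candling slide, fixed to the desk, grey stepped plate 12 mm thick, origin on the desk. Its x points across the slide away from the robot, y along the slide, z up; turned up to 17 degrees. The carriage travels along its -y. In its frame (mm): tread plate x -85..-8, y -30..150; carriage centred at x 35 on rails; black torch x 15..55, y -208..-90, top z 74.
- catch_pad (a point): Middle of the red finger lane, on its flat top, 40 mm above the desk while up; sinks with the catch. Lane 48 mm wide along the base's x, 180 mm long along y; pressed anywhere, the whole plate goes straight down. Beside it (x +30..+48, y -53..-43 of this point) a steel stop block stands 14 mm higher and bars the arm while up. Only the arm is above the lane.
- catch (a joint): How far the spring catch is pressed down, m: 0 up, 0.018 bottomed. Pressing takes about 3 N at first, 7 N at the bottom; it springs back by itself. The arm can pass over the stop block only while this is over 0.010; pressing to about 0.014 leaves room both ways.
- carriage (a joint): How far the carriage has slid, m: 0 at the start, 0.080 fully home against its stop. About 1.2 N of friction; it stays where it is left. The arm meets the raised stop block at 0.037 and is wholly past it beyond 0.059, when the catch can spring up behind it.
- push_face (a point): Middle of the blue face of the carriage's arm, which looks along the base's +y; push it along -y. Face 44 mm wide, 11 mm high, centre 52 mm above the desk. The arm is 12 mm thick, crosses the whole lane and spans heights 44 to 60 mm (4 mm over the raised lane). At the start this point is 6 mm to the base's +y of catch_pad; the lane is open behind it for 84 mm.
- egg_cup (a point): Floor of the carriage's cup, its centre, 34 mm above the desk; moves with the carriage. The cup is a rim of black rubber bars 12 mm high.
- brown_egg: Brown egg, 54x42x42 mm, lying in the carriage's cup; origin on its underside when lying as at the start, where it coincides with egg_cup; top 76 mm above the desk.
- thermometer: Bystander: white digital thermometer block, 50x62x18, lying just right of the tread plate; origin at the centre of its underside.
- clear_pot: Bystander: small whitish tub, 50 across, 39 high, behind the torch; origin at the centre of its underside.
- glass_jar: Bystander: clear glass jar with a red lid, 100x100x150, at the left; origin at the centre of its underside.
- salve_tin: Bystander: round tin, white below and tan lid, 62 across, 35 high, at the left front; origin at the centre of its underside.
- green_pot: Bystander: small pale green tub with a white rim, 50 across, 37 high, at the back; origin at the centre of its underside.
- grit_pot: Bystander: white tub with a red lid, 66 across, 33 high, at the back; origin at the centre of its underside.
- duct_tape: Bystander: grey roll of tape lying flat, 107 across, 48 high, at the right; origin at the centre of its underside.
- masking_tape: Bystander: tan roll of tape lying flat, 94 across, 25 high, at the right; origin at the centre of its underside.
Not all that is in view belongs to the job. Leave any black or yellow look-alike of the brown_egg alone.

How it is judged:
By the outcome, as a careful person would: the job done as asked, in the order asked, and still so for the second after the job is handed in, with the robot touching nothing.
It also fails if it takes over 35 s, if anything falls off the work surface, if the arm or the gripper's body presses on something with over 40 N, if the wrist force passes 120 N, or if a joint passes its speed limit or range.

ROBOT

A 6-joint arm with a two-finger parallel gripper is mounted at the origin on a cart in front of the work surface, level with it; the furniture and walls round the work are solid. World frame = base frame: x ahead of the robot, y to its left, z up, the work surface at z = 0. Lengths are in mm, angles in rad, forces in N, time in s.
With the tool pointing down it reaches from about 400 to 925 mm from the base axis. Payload 12.5 kg.
Tool frame: the origin (TCP) lies midway between the tips of the shut fingers; the grasp point (between the pads) lies 19 mm behind it; z points along the fingers, y is the line along which they close (so a half turn about z gives the same grasp; the last joint's range is limited). The gripper opens to 95 mm and grips with 3 to 60 N. Pads are 20 mm wide; open, the fingers measure 119 mm over their backs; the gripper's body (75 mm by 180 mm) begins 59 mm behind the grasp point.
Start: joints at [1.13, 0.491, 1.559, -0, 1.092, -0.106], TCP at [205.347, 590.322, 214.661] pointing down, gripper open.
Joint ranges: [-3.1, 3.1], [-0.84, 2.19], [0.05, 2.79], [-1.13, 4.28], [0.06, 2.93], [-2.69, 2.69]. Speed limits (rad/s): [2.22, 2.22, 2.79, 3.14, 3.14, 3.14].

INTERFACE

Orientations are given as [roll, pitch, yaw] about the fixed x, y, z axes, in that order (R = Rz(yaw) Ry(pitch) Rx(roll)).
In Python, from cell import readout, eyes, env gives the robot as it stands.
- The arm moves only by the tool move_arm, never from a script. Its argument "plan" is a list of rows, each a list of 3 entries, a list of its own where there are three numbers: the turn, a rotation vector about the tool's x, y, z in degrees, then the shift along the tool's x, y, z in m, then the gripper command: -1 is shut, 1 is fully open, values between are in proportion. In form: [[[ax, ay, az], [x, y, z], jaw], ...]. A call has 1 to 5 rows; each row is the pose to reach, as a shift and turn from the pose commanded when the call began, along the tool's axes at that moment; what a row does not reach only later rows make up. A row lasts 1/8 s, in which the tool goes at most 62.5 mm and 10.7 degrees, less where a joint would pass 70% of its speed; a pose out of reach is approached as far as the arm can. A call with a gripper value outside its range is refused whole. The fingers move at their own pace and stop on an object; the grip force is fixed at half the most. Time passes only in rows, so rows that repeat a pose let the fingers close. It gives the time, the measured TCP pose, the force, the opening and the grip force at its end, in the units of the state.
- readout.state(): the state, without advancing time (a new reading comes with each control period).
- eyes.read_camera(name): name is "scene" or "top"; returns a dict with "img" (480x640x3 uint8, red, green, blue), "K" (3x3 intrinsics, pixels), "extrinsics" (4x4, takes a point from camera to world coordinates). Camera axes: x right, y up, looking along -z (the intrinsics and any distortion apply to the point x, -y, -z); pixel columns grow to the right and rows downward; lengths in mm; the calibration is good to about 2 mm. A picture is of the moment at which its call begins. There is no depth.
- env.job_done(): hands the job in; it is judged then, once.
Trained networks look in a picture, given as the dict that the camera call returned (one of the last four; its "shot" number tells which), for a name from the list of things; names that differ only in an ending like _2 or _b are one class to them, and where a whole thing is asked for, a point or a joint stands for the part that bears it (a point fixed in the world has none). Each returns a list of dicts, best first, with "score" (0 to 1); they miss things now and then, are a little off and sometimes report something else, mostly with a low value. They report only what shows in the picture. A call takes as long as a camera call. They do not tell look-alikes from the thing itself.
- eyes.cut_out(picture, name): "mask" (480x640 bool, what is visible of it) and "uv" ([column, row] in pixels, amid what is visible of it).
The state is a dict: "t": time; "joints": joint angles; "qvel": joint speeds; "tau": joint torques, N m; "eef_pos": TCP position; "tcp_rot": TCP orientation; "ft_force": force on the tool from outside, world axes, zero at the start; "moment": the same for the moment, N m; "opening": opening from 0.0 (shut) to 1.0 (fully open); "grip_force": force on a finger pad.
Only numpy, scipy, OpenCV 4.12 (cv2) and the standard library are available. Lean on these libraries where they do the work, as an engineer would, in place of code of your own. Each camera call takes 0.05 s, during which the arm holds its last target. There are 200 camera calls.

## Working session

There is one attempt and no reset: what is moved stays moved. The work goes in short steps, Python scripts to look and compute and a tool call to move; the robot and the scene stay as the last step left them, time stands still between calls to the robot, and variables do not carry over. Pictures are saved under pics/ and viewed, at most 10 in all, crops included, and the job is handed in when it is done.

Besides the shell and the picture viewer there is one more tool, called after "Call:" as a command line: name --argument value ..., lists and objects as JSON in quotes. move_arm: Moves the arm, as the interface text tells. Its arguments: {"type":"object","properties":{"plan":{"type":"array","items":{"type":"array"}}},"required":["plan"]}

```bash
mkdir -p pics
cat > h.py <<'E'
import numpy as np, cv2
from cell import readout, eyes, env
def ray(p,uv):
    K=np.array(p["K"]);E=np.array(p["extrinsics"])
    d=np.linalg.inv(K)@[uv[0],uv[1],1]; d=np.array([d[0],-d[1],-d[2]])
    return E[:3,3],E[:3,:3]@d
def at(p,uv,z):
    o,d=ray(p,uv); return o+d*(z-o[2])/d[2]
def proj(p,X):
    K=np.array(p["K"]);E=np.array(p["extrinsics"])
    c=E[:3,:3].T@(np.array(X)-E[:3,3]); q=K@[c[0],-c[1],-c[2]]; return q[:2]/q[2]
E
python3 - <<'E'
from h import *
print(readout.state())
for n in("scene","top"):
    p=eyes.read_camera(n); cv2.imwrite(f"pics/{n}.png",p["img"][:,:,::-1]); print(n,[k for k in p],np.round(p["extrinsics"],2).tolist())
    for o,z in(("catch_pad",40),("push_face",52),("brown_egg",55),("station",12),("thermometer",18)):
        for r in eyes.cut_out(p,o)[:3]: print(o,round(r["score"],2),np.round(r["uv"]),int(r["mask"].sum()),np.round(at(p,r["uv"],z)))
E
```

```text
{'t': 0.0, 'joints': array([ 1.13034126e+00,  4.91593811e-01,  1.55947131e+00,  2.98396759e-06,
        1.09168889e+00, -1.05578493e-01]), 'qvel': array([-0.00121567, -0.00094083,  0.00113103, -0.00123992,  0.00058765,
        0.00163257]), 'tau': array([ 1.73962886e-03, -6.12640071e+01, -2.58181858e+01,  6.93216850e-02,
        4.82807436e-02, -9.12160476e-05]), 'eef_pos': array([205.2653185 , 590.06538374, 214.03293994]), 'tcp_rot': array([-3.14043804e+00, -1.25019013e-04,  2.80671463e+00]), 'ft_force': array([-0.22113174,  0.70279176,  0.36666211]), 'moment': array([ 0.02159279, -0.0202457 ,  0.00114657]), 'grip_force': 0.0, 'opening': 1.000396538085117}
scene ['img', 'K', 'extrinsics', 'shot'] [[-0.87, 0.23, -0.44, -12.81], [-0.49, -0.39, 0.78, 1012.72], [0.01, 0.89, 0.46, 723.38], [0.0, 0.0, 0.0, 1.0]]
brown_egg 0.75 [305. 320.] 284 [461. 258.  55.]
thermometer 0.43 [290. 340.] 424 [478. 298.  18.]
top ['img', 'K', 'extrinsics', 'shot'] [[0.0, 1.0, -0.07, 509.54], [-1.0, 0.0, 0.0, -77.28], [0.0, 0.07, 1.0, 1366.45], [0.0, 0.0, 0.0, 1.0]]
catch_pad 0.81 [278. 293.] 2111 [464.  34.  40.]
push_face 0.86 [276. 268.] 582 [525.  37.  52.]
brown_egg 0.8 [206. 283.] 302 [488. 206.  55.]
brown_egg 0.79 [273. 259.] 274 [548.  45.  55.]
brown_egg 0.54 [397. 195.] 289 [ 704. -256.   55.]
station 0.66 [296. 268.] 7006 [525. -10.  12.]
thermometer 0.96 [342. 278.] 453 [ 502. -123.   18.]
```

View pics/scene.png

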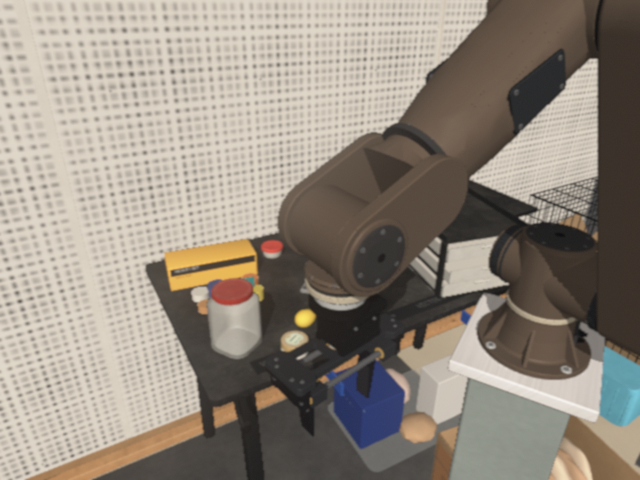

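```bash
python3 -c "
import cv2
i=cv2.imread('pics/top.png')[180:360,180:420];cv2.imwrite('pics/topc.png',cv2.resize(i,(800,600),interpolation=cv2.INTER_CUBIC))"
```

```text
(no output)
```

View pics/topc.png

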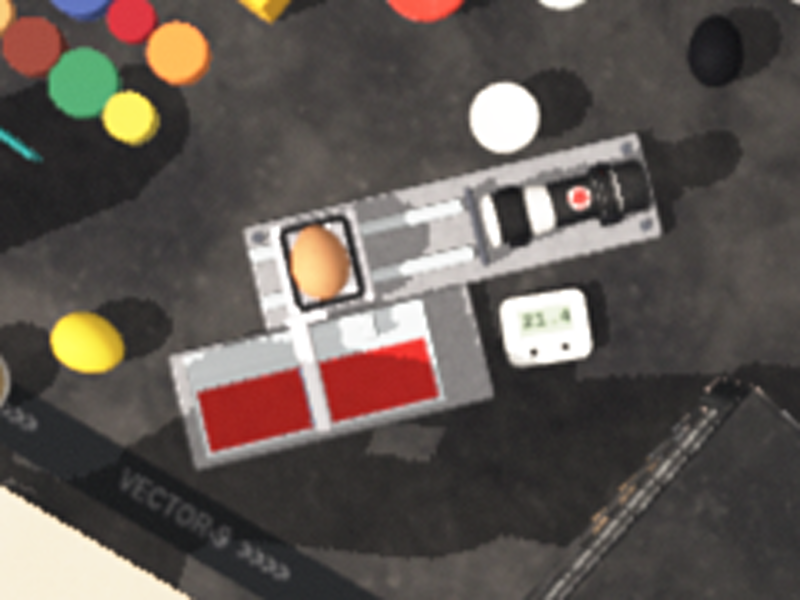

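The top view crop shows the slide: the brown egg is in its black cup at (276,259), the red lane around (275,298), and the cream arm crossing it at about (273,293). Things that could be taken for the egg are yellow (206,283), brown (276,259) and black (394,195). By the description it is the brown one in the cup. The scene view is mostly blocked by the robot arm.

```bash
cat > loc.py <<'E'
from h import *
p=eyes.read_camera("top"); im=p["img"].astype(int)
m=((im[...,0]>110)&(im[...,1]<60)&(im[...,2]<60)).astype(np.uint8); m[:270]=0;m[325:]=0;m[:,:225]=0;m[:,325:]=0
pts=np.argwhere(m)[:,::-1]
W=np.array([at(p,q,40)[:2] for q in pts],np.float32)
r=cv2.minAreaRect(W); print(len(pts),r, cv2.boxPoints(r).round(1).tolist())
E
python3 - <<'E'
from loc import *
w,h=r[1]; B=cv2.boxPoints(r); 
e=[B[1]-B[0],B[2]-B[1]]; e=max(e,key=np.linalg.norm); y=e/np.linalg.norm(e); y*=np.sign(y[1]); x=np.array([y[1],-y[0]])
yaw=np.arctan2(-y[0],y[1]); c=np.array(r[0]); print("yaw",np.degrees(yaw),"pad",c)
for n,X in(("face",c+6*y),("egg",c+82*x)): print(n,X, proj(p,[*X,60]))
for o,z in(("push_face",56),("brown_egg",55)):
    for q in eyes.cut_out(p,o):
        d=at(p,q["uv"],z)[:2]-c; print(o,np.round(q["uv"]),"in lane frame",d@x,d@y)
# arm gap: nonred pixels along lane midline
for a in range(-90,91,3):
    u=proj(p,[*(c+a*y),40]).round().astype(int); print(a,m[u[1],u[0]],end="; ")
s=readout.state();R=cv2.Rodrigues(np.zeros(3))[0]
print(s["t"],s["eef_pos"],s["tcp_rot"])
for o in("glass_jar","salve_tin","thermometer"):
    for q in eyes.cut_out(p,o)[:1]: print(o,np.round(at(p,q["uv"],30)))
E
```

```text
1057 ((452.40765380859375, 40.9786262512207), (41.562767028808594, 167.75848388671875), 13.644848823547363) [[412.3999938964844, 117.5999984741211], [452.0, -45.400001525878906], [492.3999938964844, -35.599998474121094], [452.79998779296875, 127.4000015258789]]
yaw 13.644849 pad [452.40765381  40.97862625]
face [450.99223661  46.80928612] [271.62723429 298.88448267]
egg [532.09333801  60.32266045] [266.27744438 265.04667433]
push_face [276. 270.] in lane frame 64.41505770876938 -19.074635791922606
brown_egg [205. 282.] in lane frame 77.17282743515939 152.49302523192657
brown_egg [395. 195.] in lane frame 174.59372713342495 -344.76661322273037
-90 0; -87 0; -84 1; -81 1; -78 1; -75 1; -72 1; -69 1; -66 1; -63 1; -60 1; -57 1; -54 1; -51 1; -48 1; -45 1; -42 1; -39 1; -36 1; -33 1; -30 1; -27 1; -24 1; -21 1; -18 1; -15 1; -12 1; -9 1; -6 0; -3 0; 0 0; 3 0; 6 0; 9 1; 12 1; 15 1; 18 1; 21 1; 24 1; 27 1; 30 1; 33 1; 36 1; 39 1; 42 1; 45 1; 48 1; 51 1; 54 1; 57 1; 60 1; 63 1; 66 1; 69 1; 72 1; 75 1; 78 1; 81 1; 84 0; 87 0; 90 0; 0.75 [205.33201585 590.3297204  214.69570122] [3.14143519e+00 5.35034917e-05 2.80685725e+00]
glass_jar [597. 363.  30.]
salve_tin [465. 299.  30.]
thermometer [ 502. -121.   30.]
```

Create go.py:
```python
import sys
from h import *
from scipy.spatial.transform import Rotation as Ro
C=np.array([452.4,41.0]);YAW=np.radians(13.6);Y=np.array([-np.sin(YAW),np.cos(YAW)]);X=np.array([Y[1],-Y[0]])
def need(a,b,z):
    s=readout.state();R=Ro.from_euler("xyz",s["tcp_rot"]);T=Ro.from_euler("xyz",[np.pi,0,YAW+np.pi])
    t=np.array([*(C+a*X+b*Y),z]);e=s["eef_pos"]
    l=e[:2]-C;print("t",s["t"],"lane pos",(l@X).round(1),(l@Y).round(1),e[2].round(1),"F",s["ft_force"].round(1))
    print("shift mm",R.inv().apply(t-e).round(1),"turn",np.degrees((R.inv()*T).as_rotvec()).round(2),"lane axis -y in tool",R.inv().apply([*-Y,0]).round(4))
need(*map(float,sys.argv[1:4]))
```

```text
(no output)
```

Call:
move_arm --plan '[[[0, 0, 0], [-0.04, -0.04, 0], -1], [[0, 0, 0], [-0.08, -0.083, 0], -1], [[0, 0, 0], [-0.12, -0.124, 0], -1], [[0, 0, 0], [-0.16, -0.166, 0], -1], [[0, 0, 0], [-0.2, -0.207, 0], -1]]'

```text
t: 1.52
eef_pos: [326.7, 327.5, 214.9]
tcp_rot: [3.141, 0.0, 2.807]
ft_force: [1.1, 0.1, -1.0]
opening: 0.531
grip_force: 0.0
```

Call:
move_arm --plan '[[[0, 0, 0], [-0.04, -0.04, 0], -1], [[0, 0, 0], [-0.08, -0.083, 0], -1], [[0, 0, 0], [-0.12, -0.124, 0], -1], [[0, 0, 0], [-0.16, -0.166, 0], -1], [[0, 0, 0], [-0.197, -0.205, 0], -1]]'

```text
t: 2.15
eef_pos: [445.6, 68.8, 214.9]
tcp_rot: [3.141, 0.001, 2.806]
ft_force: [-0.0, -0.1, 0.6]
opening: 0.024
grip_force: 0.0
```

Call:
move_arm --plan '[[[0, 0, -8], [0, 0, 0.03], -1], [[0, 0, -16], [0, 0, 0.06], -1], [[0, 0, -24], [0, 0, 0.09], -1], [[0, 0, -32.8], [0, 0, 0.1], -1], [[0, 0, -32.8], [0, 0, 0.1], -1]]'

```text
t: 2.78
eef_pos: [444.7, 70.7, 114.2]
tcp_rot: [3.141, -0.001, -2.905]
ft_force: [0.1, -0.4, 1.0]
opening: 0.006
grip_force: 0.0
```

```bash
python3 go.py 0 30 45
python3 - <<'E'
from h import *
p=eyes.read_camera("scene"); cv2.imwrite('pics/s2.png',cv2.resize(p["img"][220:430,210:490,::-1],(800,600),interpolation=cv2.INTER_CUBIC))
E
```

```text
t 2.775 lane pos -0.5 30.7 114.2 F [ 0.1 -0.4  1. ]
shift mm [-0.6 -0.7 69.2] turn [ 0.02 -0.07 -0.05] lane axis -y in tool [-8.e-04 -1.e+00 -4.e-04]
```

View pics/s2.png

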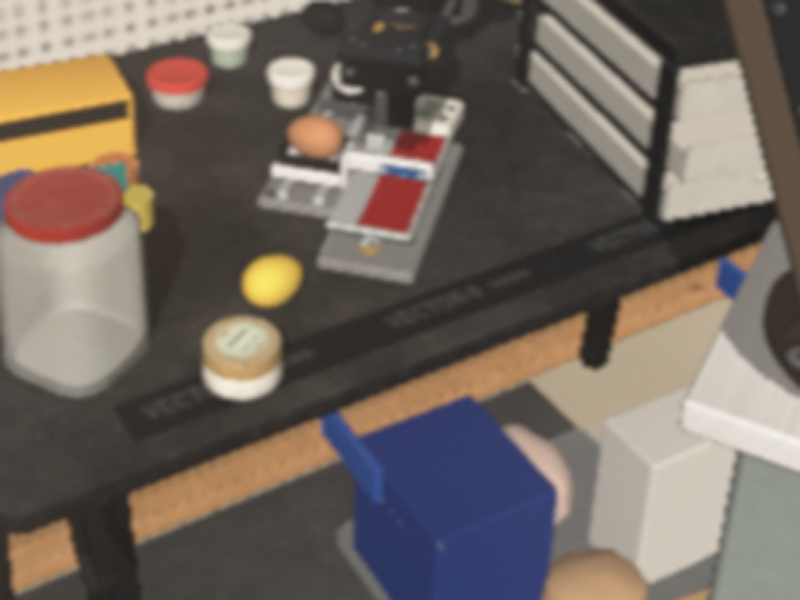

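The scene crop shows the blue face at about pixel (351,280), with the red lane free in front of it and the gripper above it. I'll cross-check with this camera before going down.

```bash
cat >> go.py <<'E'
def blue():
    p=eyes.read_camera("scene");im=p["img"].astype(int)
    m=(im[...,2]>im[...,0]+40)&(im[...,2]>im[...,1]+25);m[:230]=0;m[310:]=0;m[:,:325]=0;m[:,380:]=0
    q=np.argwhere(m)[:,::-1]
    if len(q)<4: return print("no blue")
    d=at(p,q.mean(0),52)[:2]-C;print("blue",len(q),q.mean(0).round(1),"lane frame",(d@X).round(1),(d@Y).round(1))
blue()
E
python3 go.py 0 30 45
```

```text
t 2.825 lane pos -0.2 30.7 114.7 F [ 0.   0.2 -0.4]
shift mm [-0.2 -0.7 69.7] turn [ 0.01 -0.01 -0.17] lane axis -y in tool [-3.e-03 -1.e+00 -1.e-04]
blue 24 [350.5 279.7] lane frame -0.2 6.9
```

Call:
move_arm --plan '[[[0, 0, 0], [0, 0, 0.03], -1], [[0, 0, 0], [0, 0, 0.055], -1], [[0, 0, 0], [0, 0, 0.07], -1], [[0, 0, 0], [0, 0, 0.08], -1], [[0, 0, 0], [0, 0, 0.089], -1]]'

```text
t: 3.5
eef_pos: [445.1, 70.8, 25.9]
tcp_rot: [-3.142, 0.001, -2.905]
ft_force: [-2.0, -1.7, 6.5]
opening: 0.003
grip_force: 3.3
```

```bash
python3 go.py 0 -62 25.5
```

```text
t 3.5 lane pos -0.0 30.7 25.9 F [-2.  -1.7  6.5]
shift mm [ -0.1 -92.7   0.4] turn [-0.    0.05 -0.05] lane axis -y in tool [-1.e-03 -1.e+00  1.e-04]
no blue
```

Call:
move_arm --plan '[[[0, 0, 0], [0, -0.006, 0], -1], [[0, 0, 0], [0, -0.012, 0], -1], [[0, 0, 0], [0, -0.018, 0], -1], [[0, 0, 0], [0, -0.024, 0], -1], [[0, 0, 0], [0, -0.03, 0], -1]]'

```text
t: 4.18
eef_pos: [452.5, 41.8, 26.4]
tcp_rot: [-3.142, 0.002, -2.905]
ft_force: [-0.5, 5.5, 4.7]
opening: 0.002
grip_force: 3.7
```

Call:
move_arm --plan '[[[0, 0, 0], [0, -0.006, 0], -1], [[0, 0, 0], [0, -0.012, 0], -1], [[0, 0, 0], [0, -0.018, 0], -1], [[0, 0, 0], [0, -0.024, 0], -1], [[0, 0, 0], [0, -0.03, 0], -1]]'

```text
t: 4.8
eef_pos: [459.6, 12.6, 26.4]
tcp_rot: [-3.141, 0.002, -2.905]
ft_force: [0.1, 5.3, 5.6]
opening: 0.002
grip_force: 3.7
```

```bash
python3 go.py 0 -62 25.5;python3 - <<'E'
from h import *
p=eyes.read_camera("top"); cv2.imwrite('pics/t3.png',cv2.resize(p["img"][200:340,210:400,::-1],(800,590),interpolation=cv2.INTER_CUBIC))
E
```

```text
t 4.8 lane pos 0.4 -29.3 26.4 F [0.1 5.3 5.6]
shift mm [  0.4 -32.7   1. ] turn [-0.01  0.1  -0.04] lane axis -y in tool [-6.e-04 -1.e+00  2.e-04]
no blue
```

View pics/t3.png

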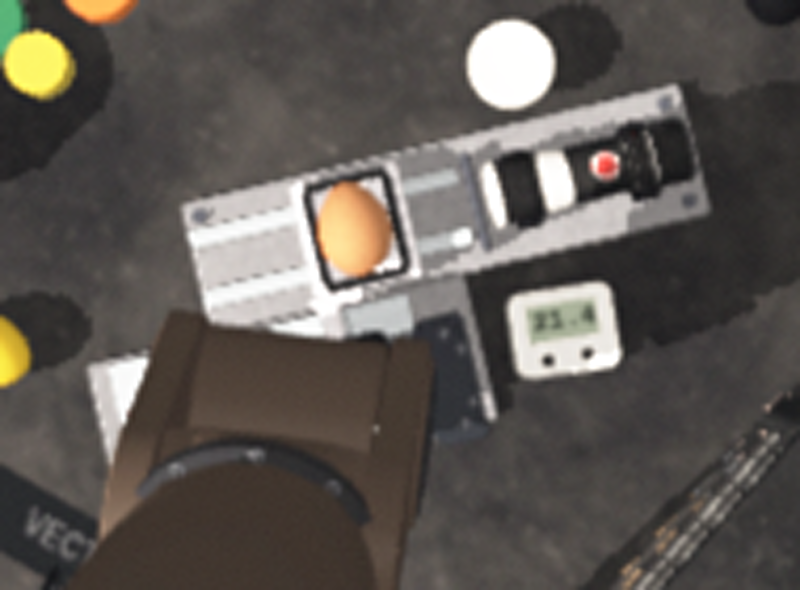

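The carriage is moving along with the egg in its cup, now at about crop (353,230), and the push force is steady. Continuing.

Call:
move_arm --plan '[[[0, 0, 0], [0, -0.006, 0.0005], -1], [[0, 0, 0], [0, -0.012, 0.0005], -1], [[0, 0, 0], [0, -0.018, 0.0005], -1], [[0, 0, 0], [0, -0.023, 0.0005], -1], [[0, 0, 0], [0, -0.027, 0.0005], -1]]'

```text
t: 5.52
eef_pos: [465.9, -13.6, 26.0]
tcp_rot: [-3.141, 0.002, -2.905]
ft_force: [-0.0, 5.6, 6.8]
opening: 0.005
grip_force: 3.7
```

Call:
move_arm --plan '[[[0, 0, 0], [0, -0.002, 0], -1], [[0, 0, 0], [0, -0.004, 0], -1]]'

```text
t: 5.78
eef_pos: [466.9, -17.4, 26.0]
tcp_rot: [-3.141, 0.002, -2.905]
ft_force: [0.2, 6.1, 6.2]
opening: 0.006
grip_force: 3.7
```

Not against its end stop yet, so I'll creep on in small steps until the force rises.

Call:
move_arm --plan '[[[0, 0, 0], [0, -0.0015, 0], -1], [[0, 0, 0], [0, -0.003, 0], -1]]'

```text
t: 6.02
eef_pos: [467.6, -20.3, 26.0]
tcp_rot: [-3.141, 0.002, -2.905]
ft_force: [-0.9, 5.5, 6.5]
opening: -0.0
grip_force: 3.7
```

```bash
python3 go.py 0 -62 25.5
```

```text
t 6.025 lane pos 0.3 -63.2 26.0 F [-0.9  5.5  6.5]
shift mm [0.3 1.2 0.5] turn [-0.02  0.09 -0.04] lane axis -y in tool [-6.e-04 -1.e+00  3.e-04]
no blue
```

Call:
move_arm --plan '[[[0, 0, 0], [0, -0.0015, 0], -1], [[0, 0, 0], [0, -0.003, 0], -1]]'

```text
t: 6.32
eef_pos: [467.9, -22.6, 26.0]
tcp_rot: [3.141, 0.001, -2.905]
ft_force: [0.2, 23.5, 8.2]
opening: 0.0
grip_force: 12.6
```

The force rose to 23 N, so the carriage is home against its stop. Now I'll ease back and lift straight up.

Call:
move_arm --plan '[[[0, 0, 0], [0, 0.002, 0], -1], [[0, 0, 0], [0, 0.006, 0], -1], [[0, 0, 0], [0, 0.006, -0.015], -1], [[0, 0, 0], [0, 0.006, -0.05], -1], [[0, 0, 0], [0, 0.006, -0.1], -1]]'

```text
t: 6.95
eef_pos: [466.1, -17.6, 126.1]
tcp_rot: [3.141, -0.001, -2.905]
ft_force: [0.1, -0.8, 0.3]
opening: 0.006
grip_force: 0.0
```

Call:
move_arm --plan '[[[0, 0, 0], [0, 0.04, -0.04], -1], [[0, 0, 0], [0, 0.1, -0.06], -1], [[0, 0, 0], [0, 0.16, -0.06], -1], [[0, 0, 0], [0, 0.22, -0.06], -1], [[0, 0, 0], [0, 0.28, -0.06], -1]]'

```text
t: 7.58
eef_pos: [399.9, 256.4, 186.0]
tcp_rot: [3.141, 0.002, -2.905]
ft_force: [0.8, -0.2, -0.3]
opening: 0.005
grip_force: 0.0
```

```bash
sed -i 's/m\[:,380:\]=0/m[:,400:]=0/' go.py; python3 go.py 0 -62 200;python3 - <<'E'
from h import *
p=eyes.read_camera("top"); a=cv2.resize(p["img"][200:340,210:400,::-1],(800,590),interpolation=cv2.INTER_CUBIC); cv2.imwrite('pics/t4.png',a)
p=eyes.read_camera("scene"); cv2.imwrite('pics/s4.png',cv2.resize(p["img"][230:320,290:410,::-1],(800,600),interpolation=cv2.INTER_CUBIC))
E
```

```text
t 7.575 lane pos -0.4 221.7 186.0 F [ 0.8 -0.2 -0.3]
shift mm [  -0.6 -283.7  -14.1] turn [ 0.02  0.11 -0.04] lane axis -y in tool [-7.e-04 -1.e+00 -4.e-04]
blue 16 [358. 265.] lane frame -2.4 -73.5
```

View pics/t4.png

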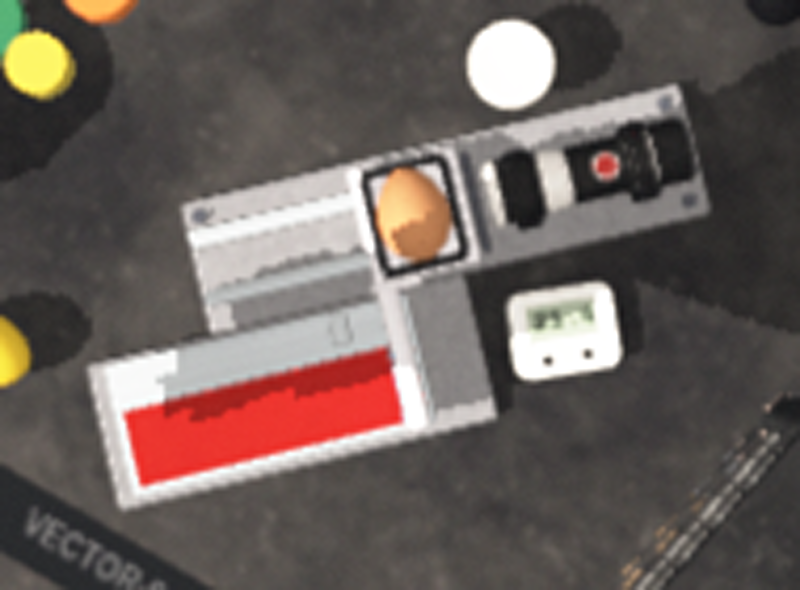

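View pics/s4.png

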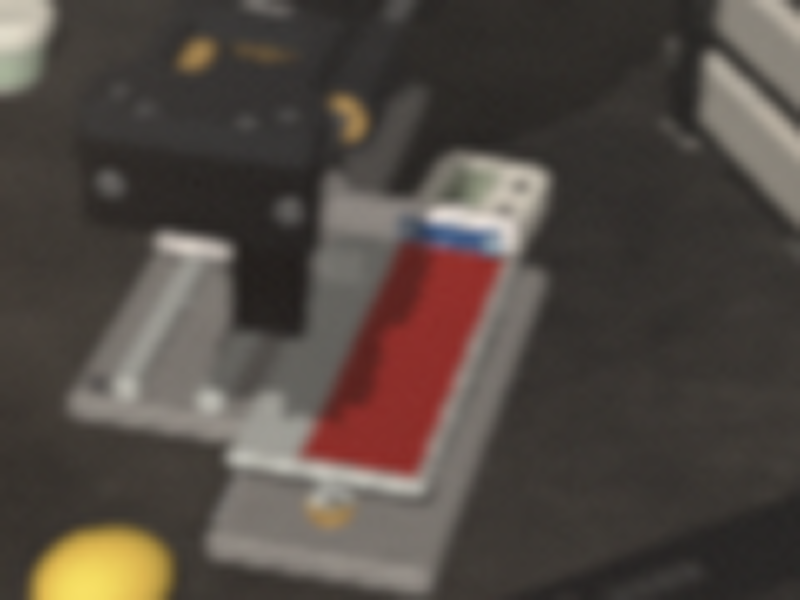

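The top view shows the carriage at the torch with the egg in its cup at crop (413,215), and the stop block at (342,333) behind the arm. The scene view shows the tread sprung up and the blue face 80 mm along. The robot is clear, so I'm handing in.

```bash
python3 -c "
from cell import env
print(env.job_done())"
```

```text
the job is handed in; nothing more can be done
None
```

The carriage is fully home by the torch (80 mm along), the catch has sprung up behind the arm, the egg is still in its cup untouched, and the job is handed in; no verdict came back.

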